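# Release the tumbler's guard with the brake treadle and hold it open for the prop rod

### The job

I want to refit the prop rod of this bench tumbler's guard. Press the brake treadle down to its stop and keep it there a moment, so that the catch draws and the guard springs ajar, and let the treadle come right up again; then lift the yellow guard by its bar handle and hold it steady with the gripper, open 50 degrees from shut. Finish while still holding it there, and leave the tools and parts lying round the machine alone.

Things in the scene. Friction and masses are not known exactly. Their poses are not given: they have to be found in the camera images.
- tumbler: Bench barrel tumbler, fixed: grey steel housing 180 mm deep (x), 250 mm wide (y), blue belt cover on its right, black six-sided barrel inside under a sloping yellow guard with a clear window. Origin: centre of its underside, on the bench; x points to its back (away from the operator), y to its left, z up. Turned by up to 0.45 rad about the vertical.
- guard (a joint): Opening angle of the yellow guard, hinged at the back, rad: 0 shut (sloping 0.371 rad down to the front), 0.873 = 50 degrees open (then rising 29 degrees to the front), 1.3 its stop. The catch (front, left of the handle) locks it shut; once the catch is drawn a sprung lifter keeps it about 0.09 rad ajar. Weighs about 0.45 kg and falls back from any angle unless held (2 to 3 N at the handle).
- guard_handle (a point): Middle of the guard's steel bar handle: round, 12 mm thick, 80 mm long, along the tumbler's y, its axis 44 mm in front of the guard's front edge (38 mm of air between them for a finger, air below too). Shut, it is about 100 mm above the bench. It can be pinched from above, fingers before and behind it, opened to about 30 mm, and may turn between them. The frame turns with the guard.
- guard_hinge (a point): Point on the guard's hinge axis straight behind the handle, 185 mm above the bench. The hinge axis is the tumbler's y; the handle moves about it on a circle of 241 mm.
- treadle (a joint): Angle of the brake treadle, rad: 0 up, 0.12 down on its stop. A spring returns it; about 6 N on the pad starts it and about 11 N puts it on the stop. The catch lets go at about 0.07.
- treadle_pad (a point): Centre of the top of the treadle's red pad with black ribs, 60 mm (x) by 64 mm (y), low in front of the housing's left end; its top is 50 mm above the bench when up, 34 mm when on its stop. It hinges 135 mm behind this point (the tumbler's x).
- prop_rod: The prop rod, a loose bent steel rod 8 mm thick and about 180 mm long, lying on the bench; leave it. Origin under its middle.
- driver: Loose screwdriver with a yellow handle, 170 mm long, lying on the bench near its front edge; leave it. Origin under the middle.
- spout_a: Loose white spun kettle spout, 52 mm long and 28 mm thick, lying on the bench; leave it. Origin under the middle.
- spout_b: A second spout like it; leave it.
There are look-alikes about, which are no part of the job. What is shaped like the spout_b but green is not meant.

How it is judged:
On the way, in this order (a step that is already met when the one before it is completed fails the run):
1. the treadle is pressed down to its stop and kept there a moment (value of joint treadle above 0.105 rad), for 0.3 s.
2. the treadle has come up again and the gripper has begun to lift the guard (value of joint treadle below 0.02 rad and value of joint guard above 0.3 rad and contact force between the fingers and guard above 0.5 N), for 0.1 s.
At the end, for the whole second after the job is handed in: The guard stands 50 degrees open, within 5 degrees either way, and still (under 0.1 rad/s), carried by the gripper's fingers and by nothing else; the treadle is up (under 0.02 rad); the prop rod, screwdriver and spouts lie within 30 mm of where they were (value of joint guard between 0.785 and 0.96 rad and velocity of joint guard between -0.1 and 0.1 rad/s and contact force between the fingers and guard above 0.5 N and value of joint treadle below 0.02 rad and contact force between guard and prop_rod below 0.1 N and contact force between guard and driver below 0.1 N and contact force between guard and spout_a below 0.1 N and contact force between guard and spout_b below 0.1 N and distance of each of prop_rod, driver, spout_a, spout_b from where it was at the start of the episode below 0.03 m); the arm keeps its last pose, push and grip.
It fails at once if the prop rod, the screwdriver or a spout is knocked away (over 30 mm) (distance of any of prop_rod, driver, spout_a, spout_b from where it was at the start of the episode above 0.03 m).
It also fails if it takes over 45 s, if anything falls off the work surface, if the arm or the gripper's body presses on something with over 40 N, if the wrist force passes 120 N, or if a joint passes its speed limit or range.

### The arm

A 6-joint arm with a two-finger parallel gripper is mounted at the origin on a cart in front of the work surface, level with it; the furniture and walls round the work are solid. World frame = base frame: x ahead of the robot, y to its left, z up, the work surface at z = 0. Lengths are in m, angles in rad, forces in N, time in s.
With the tool pointing down it reaches from about 0.275 to 1 m from the base axis. Payload 8.4 kg.
Tool frame: the origin (TCP) lies on the centre line of the jaws, within the pads' length; the fingertips stand 17 mm ahead of it and the grasp point (between the pads) lies 2 mm behind it (bot.tcp_to_tips is the z of the fingertips in the tool frame, in m); z points along the fingers, y is the line along which they close (so a half turn about z gives the same grasp; the last joint's range is limited). The gripper opens to 85 mm and grips with 20 to 120 N. Pads are 22 mm wide; open, the fingers measure 114 mm over their backs; the gripper's body (76 mm by 85 mm) begins 54 mm behind the grasp point. The pads swing forward as they close: fully open they stand 13 mm farther back than shut.
Start: joints at [-1.181, 0.353, 1.633, -0, 1.155, -0.002], TCP at [0.239, -0.578, 0.227] pointing down, gripper open.
Joint ranges: [-2.63, 2.63], [-0.92, 2.1], [0.06, 2.66], [-1.3, 4.44], [0, 2.69], [-3.02, 3.02]. Speed limits (rad/s): [2.22, 2.22, 2.79, 3.14, 3.14, 3.14].

### API

Orientations are given as a unit quaternion [x, y, z, w].
In Python, from workcell import bot, hand, kinematics, get_obs, vision, hand_in gives the robot as it stands. The module is installed in compiled form; this text tells all that it offers. Calls block until the motion is done:
- bot.reach(position, orientation): joint-space move of the TCP to a pose.
- bot.servo_line(position, ori=None, velocity=0.15): straight line of the TCP; ori=None keeps the orientation; velocity is the mean speed in m/s.
- bot.goto_joints(angles): joint-space move.
- hand.move_gripper(opening, strength=None): finger opening in m; strength is the grip in N (None keeps the last); returns when the fingers have stopped.
- bot.dwell(seconds).
- kinematics.solve_ik(position, orientation): joint angles nearest the present ones, or None.
- get_obs(): the state.
- vision.read_camera(name): name is "side" or "top" or "wrist"; returns a dict with "frame" (420x560x3 uint8, red, green, blue), "intrinsics" (3x3 intrinsics, pixels), "dist" ([k1, k2, p1, p2, k3] as OpenCV has them; the pictures are not rectified), "view" (4x4, takes a point from world to camera coordinates). Camera axes: x right, y down, z forward; pixel columns grow to the right and rows downward; lengths in m; the calibration is good to about 2 mm. A picture is of the moment at which its call begins. There is no depth.
A pose or a line that the arm cannot do raises bot.IKError and nothing moves.
- hand_in(): hands the job in; it is judged then, once.
The state is a dict: "time_s": time; "joint_pos": joint angles; "joint_vel": joint speeds; "joint_efforts": joint torques, N m; "position": TCP position; "orientation": TCP orientation; "wrist_force": force on the tool from outside, world axes, zero at the start; "ft_torque": the same for the moment, N m; "gripper_width": finger opening in m; "grip_force": force on a finger pad.
Only numpy, scipy, OpenCV 4.12 (cv2) and the standard library are available. Lean on these libraries where they do the work, as an engineer would, in place of code of your own. Each camera call takes 0.05 s, during which the arm holds its last target. There are 200 camera calls.

## Working session

There is one attempt and no reset: what is moved stays moved. The work goes in short steps, each a Python script; the robot and the scene stay as the last script left them, time stands still between calls to the robot, and variables do not carry over. Pictures are saved under pics/ and viewed, at most 10 in all, crops included, and the job is handed in when it is done.

```bash
mkdir -p pics; python3 - <<'E'
from workcell import vision,get_obs,bot
import cv2,pickle
d={}
for n in("top","side"):
    c=vision.read_camera(n);d[n]=c
    cv2.imwrite(f"pics/{n}0.png",cv2.resize(c["frame"][...,::-1],(784,588),interpolation=cv2.INTER_CUBIC))
    print(n,c["intrinsics"],c["dist"],c["view"])
pickle.dump(d,open("d.pkl","wb"))
o=get_obs();print(o["time_s"],o["orientation"],bot.tcp_to_tips)
E
```

```text
top [[402.42672964   0.         276.70085862]
 [  0.         402.42672964 206.50085722]
 [  0.           0.           1.        ]] [-0.04947499  0.          0.          0.          0.        ] [[ 8.34970508e-03 -9.99965136e-01 -9.84133146e-05  8.22925329e-02]
 [-9.97172181e-01 -8.31903327e-03 -7.46889288e-02  5.58446205e-01]
 [ 7.46855061e-02  7.21765547e-04 -9.97206876e-01  1.10490693e+00]
 [ 0.00000000e+00  0.00000000e+00  0.00000000e+00  1.00000000e+00]]
side [[459.94533376   0.         278.97611866]
 [  0.         459.94533376 216.23106616]
 [  0.           0.           1.        ]] [-0.0336789  0.         0.         0.         0.       ] [[-0.36817856  0.92963424  0.01499104  0.14933869]
 [ 0.66258887  0.27365898 -0.69719922 -0.30136508]
 [-0.6522427  -0.24676091 -0.71672067  1.76255895]
 [ 0.          0.          0.          1.        ]]
0.1 [ 9.80874698e-01  1.94639274e-01 -1.24279834e-04 -6.03655402e-04] 0.017
```

View pics/top0.png

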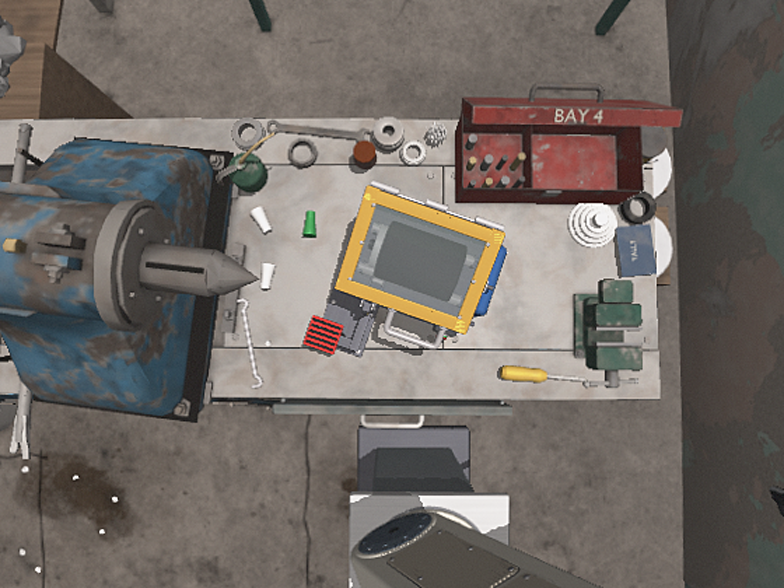

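View pics/side0.png

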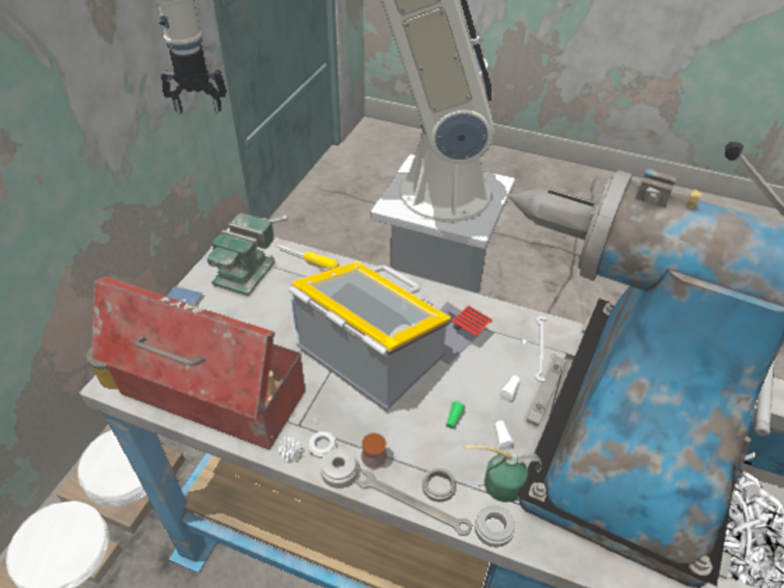

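```bash
python3 - <<'E'
import pickle,cv2
d=pickle.load(open("d.pkl","rb"))
f=d["top"]["frame"][...,::-1]
cv2.imwrite("pics/topc.png",cv2.resize(f[120:270,200:370],None,fx=4,fy=4,interpolation=cv2.INTER_CUBIC))
f=d["side"]["frame"][...,::-1]
cv2.imwrite("pics/sidec.png",cv2.resize(f[180:300,200:360],None,fx=5,fy=5,interpolation=cv2.INTER_CUBIC))
E
```

```text
(no output)
```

View pics/topc.png

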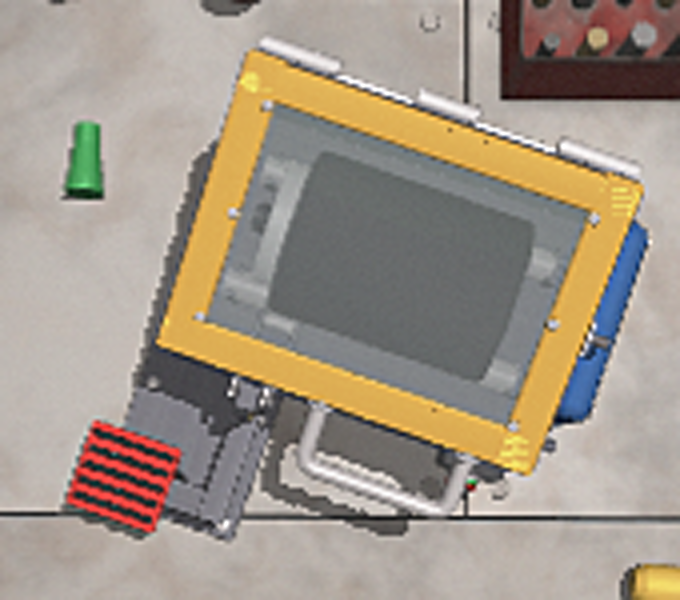

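View pics/sidec.png

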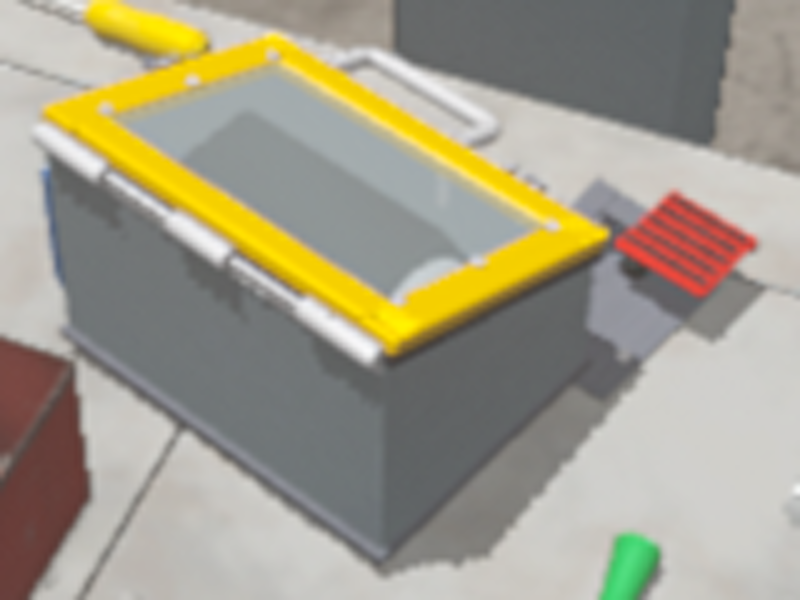

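```bash
cat >h.py <<'E'
import pickle,cv2,numpy as np
d=pickle.load(open("d.pkl","rb"))
def pt(n,u,v,z):
    c=d[n];q=cv2.undistortPoints(np.array([[[u,v]]],float),c["intrinsics"],np.array(c["dist"]))[0,0]
    V=np.array(c["view"]);R=V[:3,:3];o=-R.T@V[:3,3];r=R.T@np.array([*q,1]);return o+r*(z-o[2])/r[2]
T=lambda u,v,z:pt("top",(u+.5)/4-.5+200,(v+.5)/4-.5+120,z)
S=lambda u,v,z:pt("side",(u+.5)/5-.5+200,(v+.5)/5-.5+180,z)
E
python3 - <<'E'
from h import *
np.set_printoptions(precision=4,suppress=True)
for n,l in(("T pad",[T(*p,.05) for p in((97,420),(182,449),(152,536),(65,503))]),("S pad",[S(*p,.05) for p in((675,192),(757,243),(702,295),(617,242))]),
 ("T bar",[T(*p,.1) for p in((308,468),(443,507))]),("S bar",[S(*p,.1) for p in((370,57),(487,128))]),
 ("T hinge",[T(*p,.185) for p in((262,45),(640,172))])):
    l=np.array(l);print(n,l.mean(0));print(l[:,:2].tolist());e=l[0]-l[1];print(np.arctan2(-e[0],e[1]))
for n,p in(("prop",[(243,302),(257,385)]),("spouts",[(261,220),(268,277)]),("driver",[(500,373),(590,383)]),("green",[(310,223)])):
    for u,v in p: print(n,pt("top",(u+.5)/1.4-.5,(v+.5)/1.4-.5,.01))
print("cone tip z .2/.3",[pt("top",258/1.4,278/1.4,z) for z in(.2,.3)],[pt("side",512/1.4,203/1.4,z) for z in(.2,.3)])
E
```

```text
T pad [0.4665 0.2111 0.05  ]
[[0.5049560829066535, 0.23011541092455573], [0.4858006247865032, 0.1720322532321711], [0.42688382647721007, 0.1915347053695957], [0.44855462930675294, 0.2508636038486994]]
-0.31856148761748443
S pad [0.4732 0.2118 0.05  ]
[[0.43593544909714954, 0.19274414416145186], [0.4578059732458335, 0.2502192433521477], [0.5100326606170996, 0.23148280010391362], [0.48882798267635696, 0.17276386638070843]]
2.7779898247692527
T bar [0.4615 0.0427 0.1   ]
[[0.47367881041576604, 0.08643699893798916], [0.449247273533726, -0.0009579567410467754]]
-0.27259430949474484
S bar [0.4609 0.0401 0.1   ]
[[0.4454598975585683, -0.003451575273999752], [0.47627339891713694, 0.08368660782362686]]
2.801699627237538
T hinge [0.6913 0.002  0.185 ]
[[0.7292730552194349, 0.11646327542432648], [0.6533622887742333, -0.11251658777553368]]
-0.3201151579625217
prop [0.5304 0.3789 0.01  ]
prop [0.3644 0.3466 0.01  ]
spouts [0.6984 0.3468 0.01  ]
spouts [0.5815 0.3294 0.01  ]
driver [ 0.3924 -0.1394  0.01  ]
driver [ 0.3732 -0.3211  0.01  ]
green [0.6928 0.2463 0.01  ]
cone tip z .2/.3 [array([0.5613, 0.3052, 0.2   ]), array([0.552 , 0.2819, 0.3   ])] [array([0.2458, 0.219 , 0.2   ]), array([0.3819, 0.2378, 0.3   ])]
```

```bash
cat >>h.py <<'E'
from scipy.spatial.transform import Rotation as Ro
def Q(x,z):
    return Ro.from_matrix(np.c_[x,np.cross(z,x),z]).as_quat()
t,a=.5,.6
zp=np.array([np.sin(t)*np.cos(a),np.sin(t)*np.sin(a),-np.cos(t)])
QP=Q(np.array([np.cos(t)*np.cos(a),np.cos(t)*np.sin(a),np.sin(t)]),zp)
pad=np.array([.462,.209,.05])
tip=lambda p:np.array(p)-.017*zp
yaw=-.32
xt=np.array([np.cos(yaw),np.sin(yaw),0])
yt=np.array([-np.sin(yaw),np.cos(yaw),0])
QH=Q(yt,np.array([0,0,-1.])); QH2=Q(-yt,np.array([0,0,-1.]))
H0=np.array([.461,.0415,.0976])
def handle(g):  # bar centre at guard angle g
    A=g-.371
    return H0+xt*.241*(np.cos(.371)-np.cos(A))+np.array([0,0,.241*(np.sin(A)+np.sin(.371))])
E
python3 - <<'E'
from h import *
from workcell import *
for p,q in(([.33,-.3,.32],QP),(tip(pad+[-.06,-.03,.12]),QP),(tip(pad),QP),(handle(.09),QH),(handle(.09),QH2),(handle(.873),QH),(handle(.873),QH2)):
    s=kinematics.solve_ik(list(p),list(q));print(np.round(p,3),None if s is None else np.round(s,2))
bot.reach([.33,-.3,.32],list(QP))
hand.move_gripper(0.0)
bot.reach(list(tip(pad+[-.06,-.03,.12])),list(QP))
bot.servo_line(list(tip(pad+[0,0,.03])))
o=get_obs();print(o["time_s"],o["wrist_force"],o["gripper_width"])
for n in("wrist","side"):
    c=vision.read_camera(n)["frame"][...,::-1]
    if n=="side":c=cv2.resize(c[100:300,160:400],None,fx=3,fy=3)
    cv2.imwrite(f"pics/{n}1.png",c)
E
```

```text
[ 0.33 -0.3   0.32] [-1.12  0.    1.95  0.51  1.31 -0.31]
[0.395 0.174 0.185] [ 0.3  -0.11  2.4   0.38  0.4   0.95]
[0.455 0.204 0.065] [ 0.33  0.3   2.38  1.7   0.13 -0.37]
[0.454 0.044 0.118] [ 0.09  0.24  2.08 -0.    0.82  0.41]
[0.454 0.044 0.118] [ 0.09  0.24  2.08 -0.    0.82 -2.73]
[0.474 0.037 0.301] [ 0.08  0.04  1.85 -0.    1.25  0.4 ]
[0.474 0.037 0.301] [ 0.08  0.04  1.85 -0.    1.25 -2.75]
4.9333 [-0.02400736 -0.21263696 -0.23081487] 0.00022970286887632446
```

View pics/side1.png

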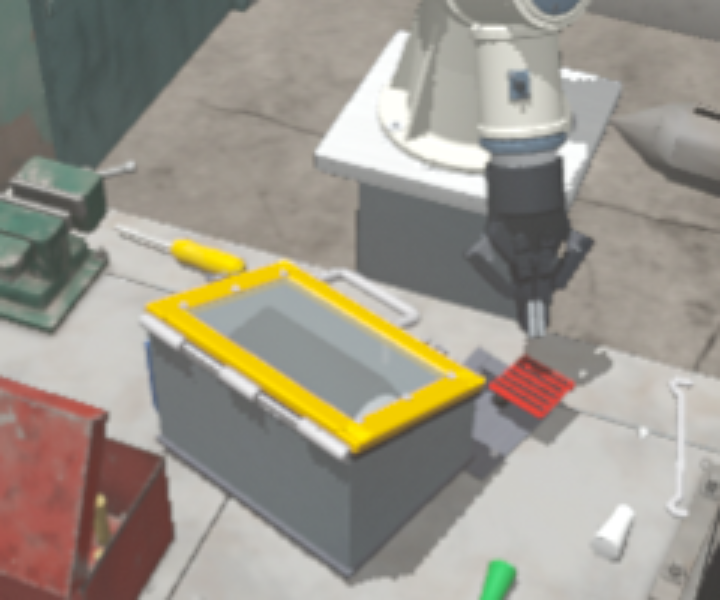

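```bash
python3 - <<'E'
from h import *
from workcell import *
z=.07
bot.servo_line(list(tip([*pad[:2],.056])),velocity=.04)
for z in np.arange(.050,.020,-.003):
    bot.servo_line(list(tip([*pad[:2],z])),velocity=.04)
    o=get_obs();f=o["wrist_force"];print(round(z,3),np.round(f,1),np.round(o["position"]-tip([*pad[:2],z]),4),np.round(o["joint_pos"][3:],2))
    if f[2]>19:break
bot.dwell(.6)
o=get_obs();print(np.round(o["wrist_force"],1),o["time_s"])
c=vision.read_camera("side")["frame"][...,::-1]
cv2.imwrite("pics/side2.png",cv2.resize(c[150:300,200:400],None,fx=4,fy=4))
E
```

```text
0.05 [-0.3  0.6  0.3] [0.     0.0001 0.0002] [ 1.7   0.13 -0.37]
0.047 [ 0.3  0.4 -0.1] [-0.      0.      0.0002] [ 1.77  0.13 -0.44]
0.044 [-1.   0.3  0.1] [-0.      0.      0.0001] [ 1.84  0.13 -0.51]
0.041 [-0.4 -0.6  0.4] [-0.0001 -0.      0.    ] [ 1.91  0.14 -0.58]
0.038 [0.4 0.4 0.3] [-0.0001 -0.      0.    ] [ 1.97  0.14 -0.64]
0.035 [-0.3  0.4  0. ] [0.     0.0001 0.0001] [ 2.03  0.14 -0.71]
0.032 [-2.9 -0.9  6.7] [-0.0001  0.0002  0.0003] [ 2.09  0.15 -0.76]
0.029 [-4.1  0.9  6.4] [-0.0003  0.0003  0.0003] [ 2.15  0.15 -0.82]
0.026 [-3.5  0.8  7.5] [-0.0004  0.0004  0.0003] [ 2.19  0.16 -0.87]
0.023 [-2.2  0.3  4.1] [-0.0004  0.0003  0.0002] [ 2.24  0.16 -0.92]
[-2.5  1.4  4.2] 8.9333
```

View pics/side2.png

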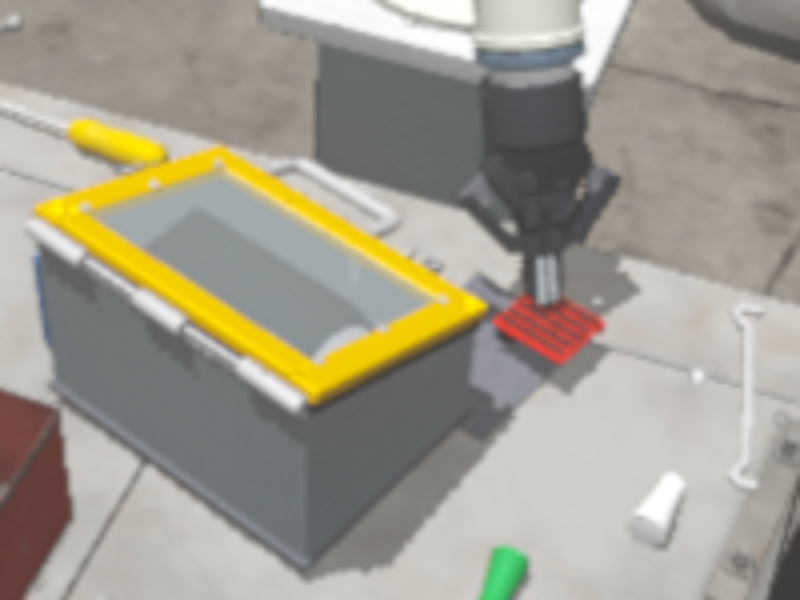

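```bash
python3 - <<'E'
from h import *
from workcell import *
bot.servo_line(list(tip([*pad[:2],.075])),velocity=.08)
o=get_obs();print(o["time_s"],o["position"],Ro.from_quat(o["orientation"]).as_matrix()[:,2],zp)
for n,b,k in(("top",(200,150,340,270),4),("side",(280,180,380,280),6)):
    c=vision.read_camera(n);V=c["view"]
    for P in (tip([*pad[:2],.075]),[*pad[:2],.075],pad):
        r=cv2.projectPoints(np.array([P],float),cv2.Rodrigues(V[:3,:3])[0],V[:3,3],c["intrinsics"],np.array(c["dist"]))[0].ravel()
        print(n,(r-b[:2]+.5)*k)
    x0,y0,x1,y1=b
    cv2.imwrite(f"pics/{n}3.png",cv2.resize(c["frame"][y0:y1,x0:x1,::-1],None,fx=k,fy=k,interpolation=cv2.INTER_CUBIC))
a=cv2.imread("pics/top3.png");b=cv2.imread("pics/side3.png")
w=np.zeros((600,1160,3),np.uint8);w[:480,:560]=a;w[:600,560:]=b;cv2.imwrite("pics/m3.png",cv2.resize(w,None,fx=.68,fy=.68,interpolation=cv2.INTER_AREA))
E
```

```text
10.1583 [0.45535261 0.20423085 0.08978249] [ 0.39580616  0.27038643 -0.87762672] [ 0.39568697  0.27070402 -0.87758256]
top [127.51792011 375.17607507]
top [123.26914592 364.54867836]
top [127.51166491 364.18458646]
side [350.28149299 207.19101717]
side [352.14126549 240.02787536]
side [346.75693982 274.76514314]
```

View pics/m3.png

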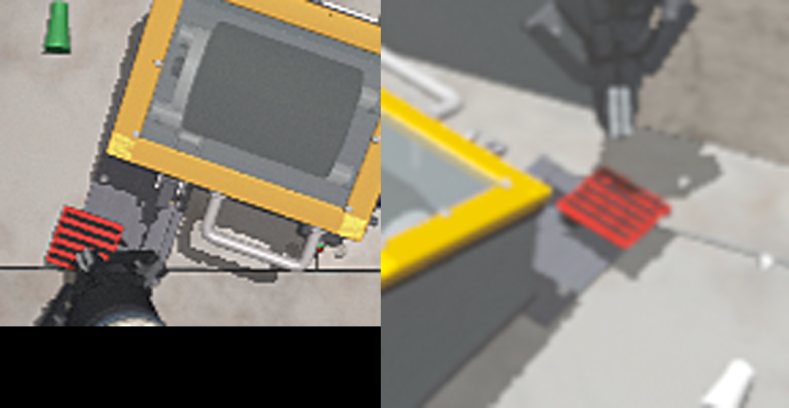

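```bash
cat >>h.py <<'E'
pad=np.array([.470,.2115,.05]); tip=lambda p:np.array(p)
E
python3 - <<'E'
from h import *
from workcell import *
P=lambda z:list(tip([*pad[:2],z]))
bot.servo_line(P(.062),velocity=.06)
for z in np.arange(.053,.024,-.003):
    bot.servo_line(P(z),velocity=.06)
    o=get_obs();f=o["wrist_force"];print(round(z,3),np.round(f,1))
    if f[2]>20:break
bot.dwell(.6)
o=get_obs();print(np.round(o["wrist_force"],1),o["time_s"])
c=vision.read_camera("side")["frame"][...,::-1]
cv2.imwrite("pics/side4.png",cv2.resize(c[150:300,200:400],None,fx=4,fy=4))
E
```

```text
0.053 [ 1.  -0.9 -0.3]
0.05 [ 0.5  0.5 -0.2]
0.047 [-0.8  0.4  0.5]
0.044 [-0.2  0.6  0.2]
0.041 [0.7 0.4 0.4]
0.038 [-1.4  0.1  4.1]
0.035 [-2.3 -0.5  7.9]
0.032 [-5.9 -2.4 13.7]
0.029 [-16.1  -8.5  43.4]
[-16.1  -8.   41.1] 13.8667
```

View pics/side4.png

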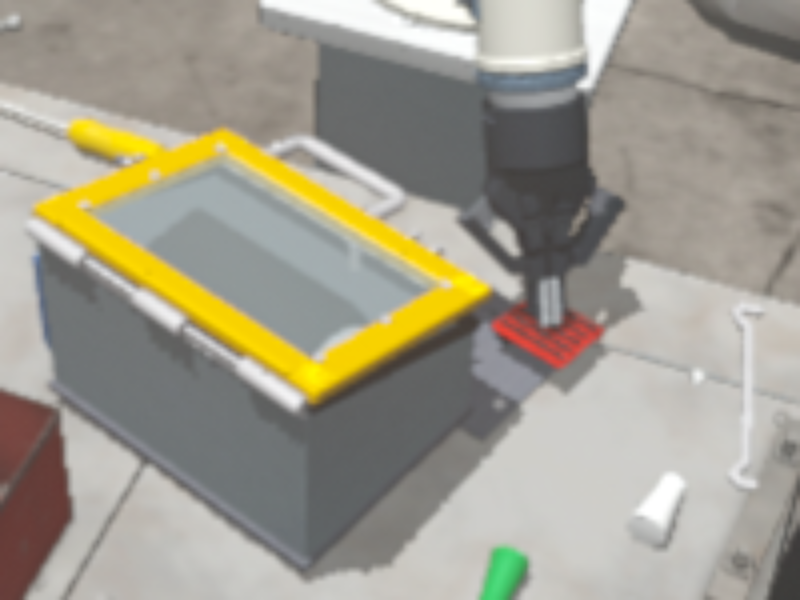

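```bash
python3 - <<'E'
from h import *
from workcell import *
bot.servo_line(list(pad+[0,0,.04]),velocity=.15)
bot.servo_line(list(pad+[-.08,-.05,.16]),velocity=.25)
H=handle(.09)
bot.reach(list(H+[0,0,.12]),list(QH))
hand.move_gripper(.034)
bot.servo_line(list(H+[0,0,.05]),velocity=.15)
o=get_obs();print(o["time_s"],o["position"],o["gripper_width"],np.round(o["wrist_force"],1))
W=[]
for n,b in(("top",(230,170,350,270)),("side",(240,140,360,240))):
    c=vision.read_camera(n);V=c["view"];k=3.3
    for P in (H+[0,0,.05],H+[0,0,.033],H):
        r=cv2.projectPoints(np.array([P],float),cv2.Rodrigues(V[:3,:3])[0],V[:3,3],c["intrinsics"],np.array(c["dist"]))[0].ravel()
        print(n,(r-b[:2]+.5)*k+[396*(n=="side"),0])
    x0,y0,x1,y1=b
    W.append(cv2.resize(c["frame"][y0:y1,x0:x1,::-1],(396,330),interpolation=cv2.INTER_CUBIC))
w=vision.read_camera("wrist")["frame"][...,::-1]
W2=cv2.resize(w,(360,270));row=np.zeros((270,792,3),np.uint8);row[:,:360]=W2
cv2.imwrite("pics/m5.png",np.vstack([np.hstack(W),row]))
E
```

```text
18.2667 [0.4547443  0.04374661 0.16858416] 0.03380314201437392 [0.9 0.  1. ]
top [213.69107814 248.38183065]
top [212.69989502 247.92171233]
top [210.86974539 247.07211879]
side [554.87994698 133.22220992]
side [554.33544252 147.65423597]
side [553.30550245 174.94201936]
```

View pics/m5.png

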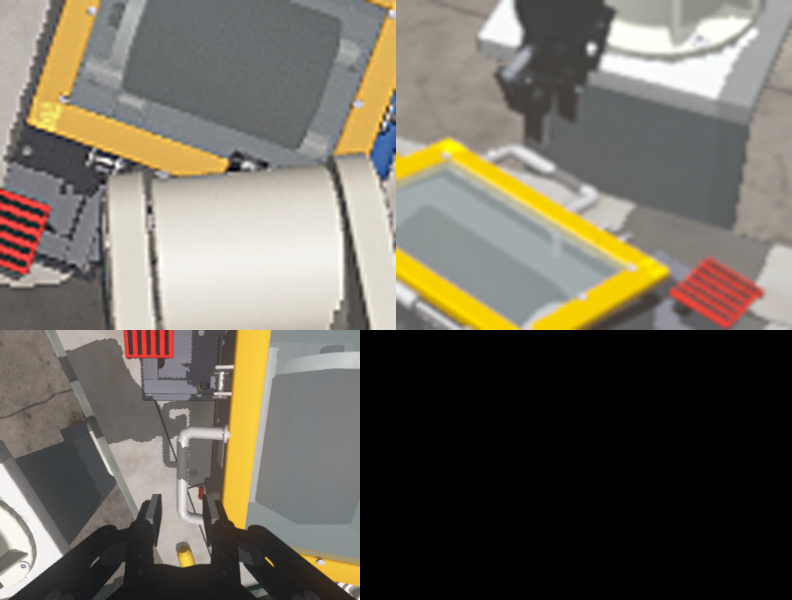

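```bash
python3 - <<'E'
from h import *
from workcell import *
dz=np.array([0,0,-.014])
for s in (.03,.015,.005,0):
    bot.servo_line(list(handle(.09)+dz+[0,0,s]),velocity=.08)
    f=get_obs()["wrist_force"];print(s,np.round(f,1))
    if abs(f).max()>8: raise SystemExit
hand.move_gripper(0,40)
o=get_obs();print(o["time_s"],o["gripper_width"],o["grip_force"],np.round(o["wrist_force"],1))
if o["gripper_width"]<.008: raise SystemExit
for g in np.arange(.15,.46,.06):
    bot.servo_line(list(handle(g)+dz),velocity=.07)
    o=get_obs();print(round(g,2),np.round(o["wrist_force"],1),o["gripper_width"])
print(o["time_s"])
E
```

```text
0.03 [ 0.7  0.1 -0. ]
0.015 [-0.5 -0.2 -0.4]
0.005 [0.5 0.  0.6]
0 [-0.3  0.2 -0.4]
20.175 0.010236535860204794 39.026471972465515 [ 2.4 -2.6  0.2]
0.15 [ 5.  -3.5 -1.8] 0.01036074631031001
0.21 [ 4.9 -3.2 -1.2] 0.010321836549572878
0.27 [ 7.1 -5.  -2.5] 0.010185817718456986
0.33 [ 6.9 -4.9 -1.7] 0.010568154867205757
0.39 [ 9.3 -5.5 -3.6] 0.009913551095573627
0.45 [10.9 -6.4 -4. ] 0.010309542944091438
22.325
```

```bash
python3 - <<'E'
from h import *
from workcell import *
dz=np.array([0,0,-.014]);off=0
for g in [.51,.57,.63,.69,.75,.81,.873]:
    bot.servo_line(list(handle(g)+dz+xt*off),velocity=.07)
    o=get_obs();f=o["wrist_force"]@xt;print(round(g,2),np.round(o["wrist_force"],1),round(o["gripper_width"],4),round(off,4))
    off+=np.clip(f*.0001,-.0015,.0015)
bot.dwell(.5)
o=get_obs();print(o["time_s"],o["position"],o["grip_force"])
W=[]
H=handle(.873)
for n,b in(("top",(200,120,340,260)),("side",(210,90,350,230))):
    c=vision.read_camera(n);V=c["view"];k=396/140
    L=[]
    for P in (H+yt*.04,H-yt*.04):
        r=cv2.projectPoints(np.array([P],float),cv2.Rodrigues(V[:3,:3])[0],V[:3,3],c["intrinsics"],np.array(c["dist"]))[0].ravel()
        L.append((r-b[:2]+.5)*k)
    x0,y0,x1,y1=b
    m=cv2.resize(c["frame"][y0:y1,x0:x1,::-1],(396,396),interpolation=cv2.INTER_CUBIC)
    for l in L:cv2.circle(m,tuple(np.int32(l)),3,(255,0,255),1)
    W.append(m)
cv2.imwrite("pics/m6.png",np.hstack(W))
E
```

```text
0.51 [13.1 -7.2 -5.4] 0.0103 0
0.57 [ 9.9 -4.3 -4.4] 0.0103 0.0015
0.63 [ 8.4 -4.  -4.8] 0.0101 0.0025
0.69 [ 8.6 -3.1 -5.3] 0.0101 0.0035
0.75 [ 5.8 -3.2 -6. ] 0.0102 0.0044
0.81 [ 5.2 -2.3 -5.5] 0.0101 0.005
0.87 [ 4.1 -3.4 -4.8] 0.0101 0.0056
25.3417 [0.47847534 0.03549786 0.28591857] 40.75810432434082
```

View pics/m6.png

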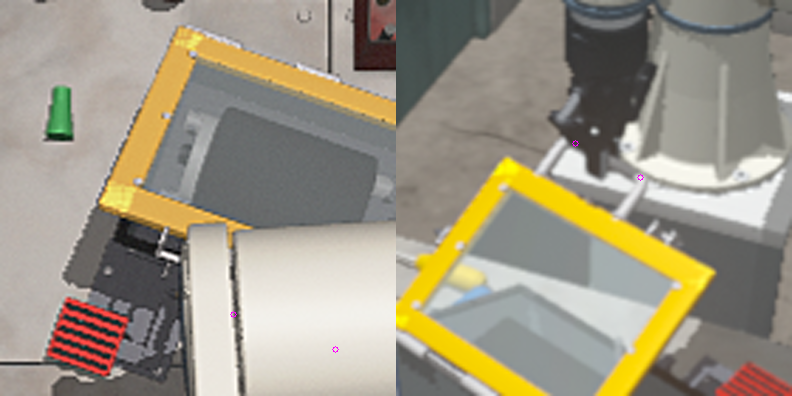

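```bash
python3 - <<'E'
from h import *
from scipy.optimize import least_squares
c=d["side"];V=np.array(c["view"]);b=np.array([210,90]);k=396/140
hin=H0+xt*.241*np.cos(.371);hin[2]=.185
def pr(P):return cv2.projectPoints(np.array(P,float),cv2.Rodrigues(V[:3,:3])[0],V[:3,3],c["intrinsics"],np.array(c["dist"]))[0].reshape(-1,2)
obs=(np.array([[715-396,270],[508-396,160],[642-396,181]])/k-.5+b)
def pts(p,h=0):
    g,l,r=p;u=-xt*np.cos(g-.371)+np.array([0,0,np.sin(g-.371)])
    return [hin+u*.197+yt*l,hin+u*.197-yt*r,hin+u*.241+yt*.037]
s=least_squares(lambda p:(pr(pts(p))-obs).ravel(),[.8,.15,.1]);print(s.x,s.fun)
for g in(.8,.873,.94):
    q=least_squares(lambda p:(pr(pts([g,*p]))-obs).ravel(),[.15,.1]);print(g,q.x,q.cost)
E
```

```text
[0.83888661 0.15322626 0.09612631] [-0.37976935  0.69814743 -0.01849564  0.03410314 -0.59106    -0.12665069]
0.8 [0.15008645 0.10100117] 3.3076978648360122
0.873 [0.15600871 0.09180987] 2.493946684473032
0.94 [0.16154095 0.08323898] 16.78179729848294
```

```bash
python3 - <<'E'
from h import *
from workcell import *
bot.servo_line(list(handle(.885)+[0,0,-.014]+xt*.006),velocity=.03)
bot.dwell(.6);o=get_obs();print(o["time_s"],o["grip_force"],o["gripper_width"],np.round(o["wrist_force"],1));print(hand_in())
E
```

```text
26.2917 40.84345579147339 0.010430567329406436 [ 1.2 -3.8 -5.3]
the job is handed in; nothing more can be done
None
```

I pressed the treadle to its stop and released it, then lifted the guard by its bar. I handed the job in at about 26 s with the gripper still holding the guard at roughly 50° (48–51° by the side camera and the arm's own position); `hand_in()` returned no verdict.

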